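# Pick out the heaviest core tin by feel

### The arm

A 6-joint arm with a two-finger parallel gripper is mounted at the origin on a cart in front of the work surface, level with it; the furniture and walls round the work are solid. World frame = base frame: x ahead of the robot, y to its left, z up, the work surface at z = 0. Lengths are in m, angles in rad, forces in N, time in s.
With the tool pointing down it reaches from about 0.375 to 0.825 m from the base axis. Payload 5.5 kg.
Tool frame: the origin (TCP) lies between the finger pads; the fingertips stand 8 mm ahead of it and the grasp point (between the pads) lies 11 mm behind it; z points along the fingers, y is the line along which they close (so a half turn about z gives the same grasp; the last joint's range is limited). The gripper opens to 85 mm and grips with 20 to 120 N. Pads are 22 mm wide; open, the fingers measure 114 mm over their backs; the gripper's body (76 mm by 85 mm) begins 54 mm behind the grasp point. The pads swing forward as they close: fully open they stand 13 mm farther back than shut.
Start: joints at [-1.102, 0.314, -0.047, 1.21, 0, 1.571], TCP at [0.271, -0.535, 0.239] pointing down, gripper open.
Joint ranges: [-2.67, 2.67], [-0.69, 1.73], [-1.03, 1.25], [-2.08, 2.16], [-1.42, 1.45], [-3.14, 3.14]. Speed limits (rad/s): [2.39, 2.39, 3.01, 3.14, 3.14, 3.14].

### API

Orientations are given as a 3x3 rotation matrix whose columns are the frame's x, y, z axes.
In Python, from station import bot, eoat, kin, sensors, viewer, order gives the robot as it stands. The module is installed in compiled form; this text tells all that it offers. Calls block until the motion is done:
- bot.move_pose(position, orientation): joint-space move of the TCP to a pose.
- bot.line_to(position, rate=0.15, orientation=None, guard=None): straight line of the TCP; orientation=None keeps the orientation; rate is the mean speed in m/s. With guard (N) it stops when the force on the tool has changed by that much, and returns True; else False.
- bot.move_j(angles): joint-space move.
- eoat.gripper_open() and eoat.close_gripper(): open the fingers fully, or close them until they stop; the grip force is fixed at half the most.
- bot.pause(seconds).
- kin.ik(position, orientation): joint angles nearest the present ones, or None.
- sensors.get_state(): the state.
- viewer.snapshot(name): name is "scene" or "top"; returns the picture (384x512x3 uint8, red, green, blue); there is no depth.
- viewer.camera_params(name): a dict with "mtx" (3x3 intrinsics, pixels), "R" (3x3) and "t" (3): a world point X has camera coordinates R X + t. Camera axes: x right, y down, z forward; pixel columns grow to the right and rows downward; lengths in m; the calibration is good to about 2 mm. A picture is of the moment at which its call begins. camera_params takes no time and is no camera call.
A pose or a line that the arm cannot do raises bot.PlanningError and nothing moves.
- order.job_done(): hands the job in; it is judged then, once.
The state is a dict: "clock": time; "joints": joint angles; "joint_vel": joint speeds; "joint_efforts": joint torques, N m; "tool_pos": TCP position; "ee_rot": TCP orientation; "contact_force": force on the tool from outside, world axes, zero at the start; "torque": the same for the moment, N m; "gripper_width": finger opening in m; "gripper_force": force on a finger pad.
Only numpy, scipy, OpenCV 4.12 (cv2) and the standard library are available. Lean on these libraries where they do the work, as an engineer would, in place of code of your own. Each camera call takes 0.05 s, during which the arm holds its last target. There are 200 camera calls.

### The job

Three identical closed tins stand on the bench, each with a rock core inside, and one core is much denser than the others. Heft the tins one at a time from left to right (lift each about 5 cm clear of the bench, hold it a moment, and set it back upright where it stood), then hold the heaviest one up, upright and still, about 15 cm above the bench, and finish while holding it there; the other two stay standing in their places and nothing else is disturbed.

Things in the scene. Friction and masses are not known exactly. Their poses are not given: they have to be found in the camera images.
- tin_left: Closed aluminium tin, round, 60 mm across, 50 mm tall, upright; origin: centre of its underside, z up. The three tins look alike; lids stay on. With the loose core inside it weighs 0.16 to 0.29 kg if light, 0.5 to 0.66 kg if it is the heavy one, which any of the three can be. This is the left one seen from the robot (largest y), left of the black cup-and-crank device.
- tin_middle: Closed aluminium tin, round, 60 mm across, 50 mm tall, upright; origin: centre of its underside, z up. The three tins look alike; lids stay on. With the loose core inside it weighs 0.16 to 0.29 kg if light, 0.5 to 0.66 kg if it is the heavy one, which any of the three can be. This is the middle one, right of the black cup-and-crank device.
- tin_right: Closed aluminium tin, round, 60 mm across, 50 mm tall, upright; origin: centre of its underside, z up. The three tins look alike; lids stay on. With the loose core inside it weighs 0.16 to 0.29 kg if light, 0.5 to 0.66 kg if it is the heavy one, which any of the three can be. This is the right one (smallest y).
- tape_roll: roll of brown tape lying flat, 68 mm across, 24 mm high, hole upward, near the back of the bench; a bystander, not to be moved. Origin: centre of its underside.
- sample_jar: screw-cap jar, 54 mm across, 70 mm tall, standing at the back left; a bystander, not to be moved. Origin: centre of its underside.
- check_weight: check weight with a necked knob, 35 mm across, 39 mm tall, standing at the back right; a bystander, not to be moved. Origin: centre of its underside.
- spatula: knife-like spatula with wooden handle, 202 mm long, lying across the near edge of the bench; a bystander, not to be moved. Origin: centre of its underside.
- marker: black felt marker, 135 mm long, lying in front of the black cup-and-crank device (that device is fixed between the left and middle tins, centred near x 0.54, y 0.19, about 0.15 m square over all; its crank stands up to about 0.135 m: pass above it); a bystander, not to be moved. Origin: centre of its underside.
- bung: rubber bung, 41 mm across, 28 mm high, at the back left beside the jar; a bystander, not to be moved. Origin: centre of its underside.
- loupe: black eyepiece loupe, about 45 mm across, 34 mm high, behind the cup-and-crank device; a bystander, not to be moved. Origin: centre of its underside.
Not all that is in view belongs to the job. Leave any yellow look-alike of the tin_left alone.

How it is judged:
By the outcome, as a careful person would: the job done as asked, in the order asked, and still so for the second after the job is handed in, while the arm keeps its last pose, push and grip.
It also fails if it takes over 72 s, if anything falls off the work surface, if the arm or the gripper's body presses on something with over 40 N, if the wrist force passes 120 N, or if a joint passes its speed limit or range.

## Working session

There is one attempt and no reset: what is moved stays moved. The work goes in short steps, each a Python script; the robot and the scene stay as the last script left them, time stands still between calls to the robot, and variables do not carry over. Pictures are saved under pics/ and viewed, at most 10 in all, crops included, and the job is handed in when it is done.

```bash
mkdir -p pics; python3 - <<'E'
from station import *
import cv2, numpy as np
for n in("scene","top"):
    im=viewer.snapshot(n); cv2.imwrite(f"pics/{n}0.png",im[:,:,::-1]); p=viewer.camera_params(n); print(n,p["mtx"],(-p["R"].T@p["t"]).round(3), p["R"].round(3))
s=sensors.get_state();print(s["clock"],s["contact_force"],s["gripper_width"],s["ee_rot"].round(3) if hasattr(s["ee_rot"],'round') else s["ee_rot"])
E
```

```text
scene [[439.29502012   0.         247.44570548]
 [  0.         439.29502012 196.51637157]
 [  0.           0.           1.        ]] [ 0.868 -0.646  0.62 ] [[ 0.924  0.383 -0.002]
 [ 0.214 -0.52  -0.827]
 [-0.318  0.764 -0.562]]
top [[383.6252845    0.         265.97364811]
 [  0.         383.6252845  191.7424009 ]
 [  0.           0.           1.        ]] [0.383 0.144 1.096] [[-0.003 -1.     0.004]
 [-0.992  0.002 -0.127]
 [ 0.127 -0.004 -0.992]]
0.1 [ 0.97522463 -0.6007886   0.53842163] 0.08570291562146273 [[ 0.892  0.452 -0.001]
 [ 0.452 -0.892  0.001]
 [ 0.    -0.002 -1.   ]]
```

View pics/scene0.png

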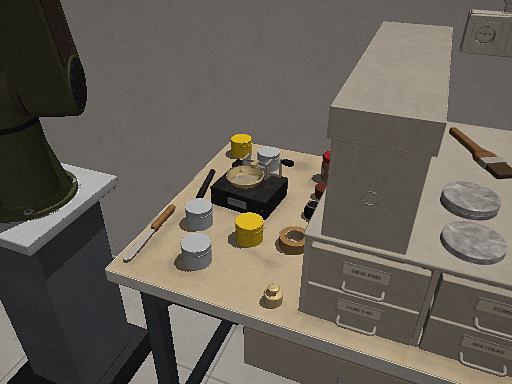

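View pics/top0.png

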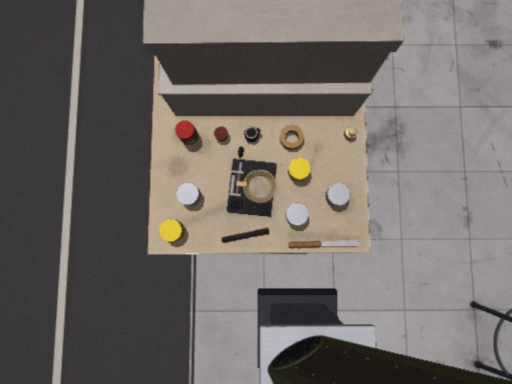

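The scene view shows three grey tins, two yellow look-alikes, and the cabinet at the back. In the top view the grey lids are near (188,194), (297,214) and (338,195), the yellow ones are at (171,231) and (300,169), and the crank device is at about (252,187). Next I'll measure the grey tins in both views.

```bash
cat > h.py <<'E'
import cv2, numpy as np
from station import *
def ray(cam,uv,z):
    p=viewer.camera_params(cam); c=-p["R"].T@p["t"]
    d=p["R"].T@np.linalg.inv(p["mtx"])@np.array([uv[0],uv[1],1.]); return c+d*(z-c[2])/d[2]
def proj(cam,X):
    p=viewer.camera_params(cam); q=p["mtx"]@(p["R"]@np.asarray(X)+p["t"]); return q[:2]/q[2]
def lids(im,seeds,r=17):
    hsv=cv2.cvtColor(im,cv2.COLOR_RGB2HSV); m=((hsv[...,1]<45)&(hsv[...,2]>120)).astype(np.uint8)
    out=[]
    for s in seeds:
        k=np.zeros_like(m); cv2.circle(k,tuple(int(v) for v in s),r,1,-1); k&=m
        cs,_=cv2.findContours(k,cv2.RETR_EXTERNAL,cv2.CHAIN_APPROX_NONE)
        c=max(cs,key=cv2.contourArea); out.append((c,cv2.minEnclosingCircle(c),cv2.boundingRect(c)))
    return out
E
python3 - <<'E'
from h import *
t=cv2.imread("pics/top0.png")[:,:,::-1].copy(); s=cv2.imread("pics/scene0.png")[:,:,::-1].copy()
top=lids(t,[(188,194),(297,214),(338,195)])
for c,(ctr,r),b in top:
    P=ray("top",ctr,.05); E=ray("top",(ctr[0]+r,ctr[1]),.05)
    print(np.round(ctr,1),round(r,1),b,P.round(4),"rad",np.linalg.norm(E-P).round(4),"reach",np.hypot(*P[:2]).round(3))
    print(" scene lid/base",proj("scene",P).round(1),proj("scene",[P[0],P[1],0]).round(1))
for n,uv,z in [("yel",(171,231),.05),("yel2",(300,169),.05),("jar",(186,130),.07),("bung",(221,134),.028),("loupe",(252,133),.034),("cabL",(165,95),.0),("cabR",(366,95),0),("knife",(325,244),.01),("cw",(350,132),.039)]: print(n,ray("top",uv,z).round(3))
# draw in scene: lid circles and base circles
for c,(ctr,r),b in top:
    P=ray("top",ctr,.05)
    for z in(.05,0):
        pts=np.array([proj("scene",[P[0]+.03*np.cos(a),P[1]+.03*np.sin(a),z]) for a in np.linspace(0,6.28,60)])
        cv2.polylines(s,[(pts*16).astype(int)],True,(255,0,0),1,cv2.LINE_AA,4)
    cv2.drawContours(t,[c],-1,(255,0,0),1)
a=cv2.resize(s[130:290,110:310],None,fx=3,fy=3); b=cv2.resize(t[110:260,145:375],None,fx=3,fy=3)
cv2.imwrite("pics/s1.png",a[:,:,::-1]); cv2.imwrite("pics/t1.png",b[:,:,::-1])
E
```

```text
[187.2 193.5] 11.7 (176, 182, 23, 23) [0.513  0.3562 0.05  ] rad 0.0322 reach 0.625
 scene lid/base [268.5 150.8] [268.1 166.7]
[296.7 213.6] 11.8 (285, 203, 24, 23) [0.4569 0.0561 0.05  ] rad 0.0321 reach 0.46
 scene lid/base [198.8 205.1] [200.2 222.8]
[338.1 194.2] 11.9 (327, 183, 24, 22) [ 0.5101 -0.0584  0.05  ] rad 0.0327 reach 0.513
 scene lid/base [195.6 241.4] [197.3 259.9]
yel [0.411 0.398 0.05 ]
yel2 [0.581 0.045 0.05 ]
jar [0.686 0.36  0.07 ]
bung [0.687 0.268 0.028]
loupe [0.688 0.179 0.034]
cabL [0.814 0.439 0.   ]
cabR [ 0.814 -0.159  0.   ]
knife [ 0.374 -0.025  0.01 ]
cw [ 0.689 -0.099  0.039]
```

View pics/s1.png

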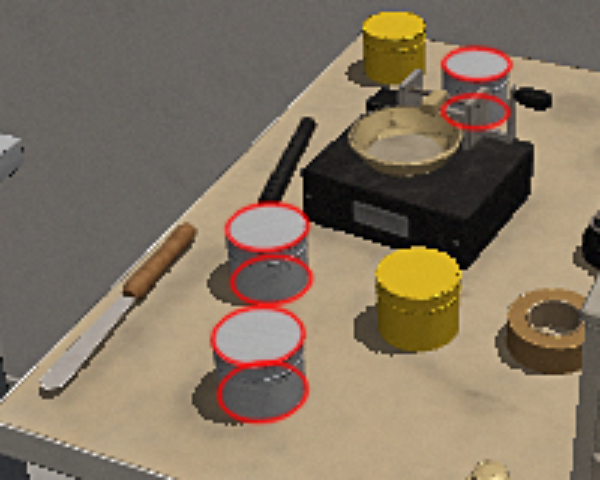

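View pics/t1.png

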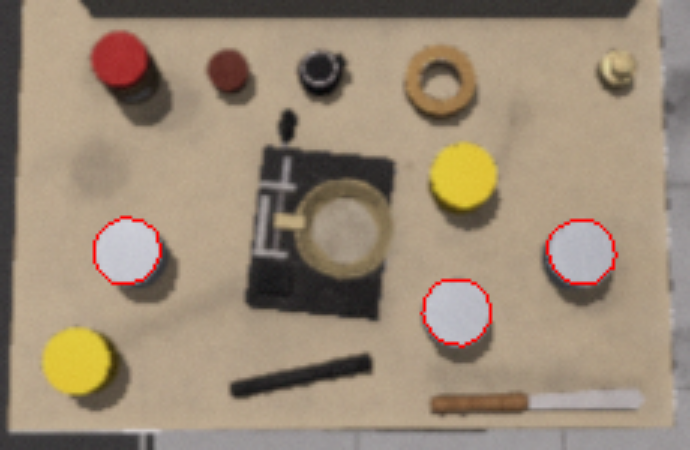

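Reprojecting the lids measured in the top view lands the red circles on all three tins' lids and bases in the scene view (crop lids at about (476,65), (266,227), (258,335)). The lid radius of 32 mm fits the known 30 mm. Now I'll heft the left tin.

```bash
cat >> h.py <<'E'
TIN={"left":(.513,.356,0),"middle":(.457,.056,np.radians(45)),"right":(.510,-.058,0)}
ZG,ZT=.014,.22
def rot(a):  # tool down, closing axis turned by a from -y (world)
    c,s=np.cos(a),np.sin(a); return np.array([[c,s,0],[s,-c,0],[0,0,-1]])
def fz(n=6):
    f=[]
    for _ in range(n): bot.pause(.06); f.append(sensors.get_state()["contact_force"][2])
    return np.mean(f),np.std(f)
def show(tag):
    s=sensors.get_state(); print(tag,round(s["clock"],2),np.round(s["tool_pos"],4),"w",round(s["gripper_width"],4),"gf",round(s["gripper_force"],1),"F",np.round(s["contact_force"],1))
def grasp(n):
    x,y,a=TIN[n]; bot.move_pose([x,y,ZT],rot(a)); f0=fz(3)[0]
    bot.line_to([x,y,ZG],rate=.12,guard=8); show("down"); eoat.close_gripper(); show("closed"); return f0
def heft(n):
    x,y,a=TIN[n]; f0=grasp(n); z=sensors.get_state()["tool_pos"][2]
    bot.line_to([x,y,z+.05],rate=.06); bot.pause(.5); f1,sd=fz(10); show("up")
    print(n,"mass",round((f0-f1)/9.81,3),"sd",round(sd,3))
    print("guard",bot.line_to([x,y,z+.0005],rate=.04,guard=6)); show("set")
    eoat.gripper_open(); bot.line_to([x,y,ZT],rate=.15); show("clear")
E
python3 - <<'E'
from h import *
for n,(x,y,a) in TIN.items(): print(n,[np.round(kin.ik([x,y,z],rot(a)),2) for z in(ZG,ZT)])
bot.move_pose([.45,.03,.25],rot(0)); show("via")
heft("left")
cv2.imwrite("pics/s2.png",viewer.snapshot("scene")[:,:,::-1])
E
```

```text
left [array([ 0.61,  0.53, -0.27,  0.77,  0.  , -2.53]), array([ 0.61,  0.37, -0.02,  1.19,  0.  , -2.53])]
middle [array([ 0.12,  0.28, -0.67,  0.62,  0.  ,  2.48]), array([ 0.12,  0.06, -0.4 ,  1.11,  0.  ,  2.48])]
right [array([-0.11,  0.36, -0.55,  0.66,  0.  ,  3.03]), array([-0.11,  0.16, -0.29,  1.12,  0.  ,  3.03])]
via 3.95 [0.4501 0.0298 0.25  ] w 0.0855 gf 0.0 F [-0.2 -1.  -0.2]
down 7.25 [0.5135 0.3564 0.0148] w 0.0857 gf 0.0 F [0.7 0.5 0.9]
closed 7.62 [0.5135 0.3565 0.0149] w 0.0588 gf 64.8 F [-0.7  0.1  6. ]
up 9.7 [0.513  0.356  0.0649] w 0.0583 gf 64.6 F [-0.6 -0.5 -2.4]
left mass 0.234 sd 0.429
guard False
set 11.08 [0.5132 0.3562 0.0157] w 0.0586 gf 64.6 F [-0. -0. -2.]
clear 12.99 [0.5125 0.3557 0.2189] w 0.0854 gf 0.0 F [-0.7 -0.6  0.8]
```

```bash
sed -i 's/z+.0005/z-.0008/' h.py; python3 - <<'E'
from h import *
heft("middle")
heft("right")
s=viewer.snapshot("scene"); t=viewer.snapshot("top")
cv2.imwrite("pics/c3.png",np.hstack([cv2.resize(s[120:300,100:320],None,fx=1.7,fy=1.7)[:300],cv2.resize(t[110:260,145:375],None,fx=1.7,fy=2)[:300]])[:,:,::-1])
E
```

```text
down 19.23 [0.4576 0.0561 0.0145] w 0.0853 gf 0.0 F [ 0.4 -0.5 -0.3]
closed 19.59 [0.4574 0.0562 0.0148] w 0.0587 gf 63.9 F [-2.8  0.4  6.9]
up 21.68 [0.457  0.056  0.0648] w 0.0583 gf 64.5 F [ 0.1  0.2 -1.5]
middle mass 0.226 sd 0.444
guard True
set 22.85 [0.4567 0.056  0.0147] w 0.059 gf 64.9 F [-0.3 -0.4  4.7]
clear 24.77 [0.4564 0.0559 0.2192] w 0.0855 gf 0.0 F [ 0.   0.5 -0.2]
down 27.4 [ 0.5106 -0.0581  0.0146] w 0.0855 gf 0.0 F [ 0.1 -1.  -0.2]
closed 27.77 [ 0.5104 -0.0586  0.0148] w 0.0587 gf 64.3 F [-2.4 -1.8  7.5]
up 29.85 [ 0.51   -0.058   0.0648] w 0.059 gf 65.7 F [ 0.2 -0.3 -6.5]
right mass 0.691 sd 0.476
guard True
set 31.02 [ 0.5097 -0.058   0.0149] w 0.0587 gf 66.5 F [-0.1  0.5  5.2]
clear 32.94 [ 0.5094 -0.0579  0.2192] w 0.0853 gf 0.0 F [0.1 0.2 0.2]
```

View pics/c3.png

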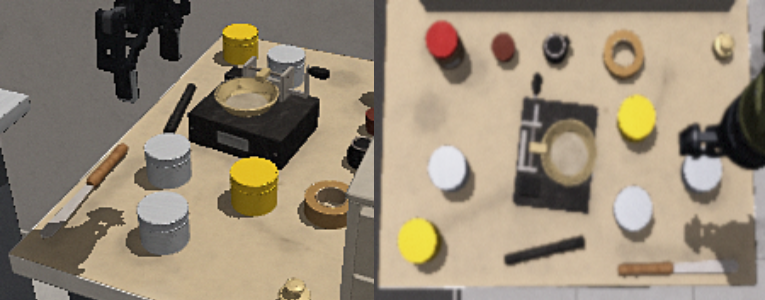

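View pics/s2.png

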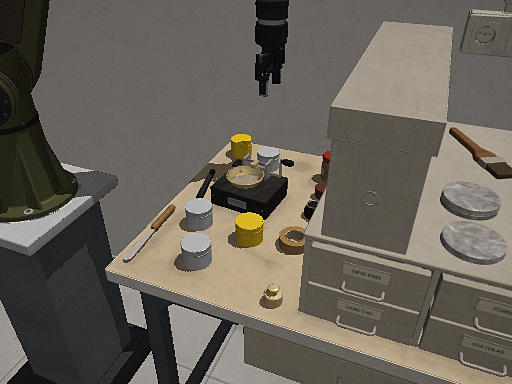

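Both views show all three tins upright in place: scene-crop lids at about (168,145), (163,210) and (286,55). The right tin is clearly the heavy one (about 0.66 kg, against 0.23 for the others), so I'll pick it up and hold it.

```bash
python3 - <<'E'
from h import *
grasp("right"); x,y,a=TIN["right"]; z=sensors.get_state()["tool_pos"][2]
bot.line_to([x,y,z+.15],rate=.08); bot.pause(1.0); show("held"); print(fz(8))
s=viewer.snapshot("scene"); t=viewer.snapshot("top")
cv2.imwrite("pics/c4.png",np.hstack([s[60:340,90:350],t[60:340,140:400]])[:,:,::-1])
for c,(ctr,r),b in lids(t,[(188,194),(297,214)]): print(ray("top",ctr,.05).round(4),round(r,1))
E
```

```text
down 35.33 [ 0.5106 -0.0581  0.0146] w 0.0855 gf 0.0 F [-0.3 -0.5  0.8]
closed 35.7 [ 0.5104 -0.0579  0.0148] w 0.0589 gf 64.3 F [-1.1 -0.1  6. ]
held 38.73 [ 0.51   -0.058   0.1648] w 0.0586 gf 65.6 F [-0.4 -0.9 -6.2]
(np.float64(-6.3127362028012355), np.float64(0.6668821474014143))
[0.513  0.3553 0.05  ] 11.8
[0.4559 0.0554 0.05  ] 12.1
```

View pics/c4.png

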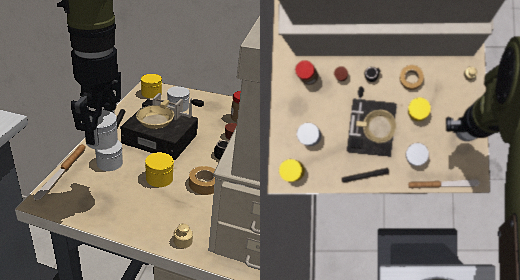

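The scene half shows the heavy tin held upright at about (105,128), clear of the bench. The other two tins are still in place, within about 1 mm of where they started, and nothing else has moved.

```bash
python3 -c "
from h import *
show('end'); print(order.job_done())"
```

```text
end 39.3 [ 0.51   -0.058   0.1648] w 0.0596 gf 65.6 F [ 0.  -0.7 -6.1]
the job is handed in; nothing more can be done
None
```

I hefted the tins from left to right, measuring about 0.23, 0.23 and 0.69 kg, and handed the job in at 39.3 s with the heaviest (right) tin held upright and still 15 cm above the bench; the other two stand within about 1 mm of their places, and nothing else looked moved.

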